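Test a roller end cap on the bore depth gauge

ROBOT

A 6-joint arm with a two-finger parallel gripper is mounted at the origin on a cart in front of the work surface, level with it; the furniture and walls round the work are solid. World frame = base frame: x ahead of the robot, y to its left, z up, the work surface at z = 0. Lengths are in m, angles in rad, forces in N, time in s.
With the tool pointing down it reaches from about 0.375 to 0.9 m from the base axis. Payload 3.1 kg.
Tool frame: the origin (TCP) lies at the very end of the fingers, on their centre line; the grasp point (between the pads) lies 19 mm behind it (manip.tcp_to_grasp is the distance from the TCP to the grasp point, in m); z points along the fingers, y is the line along which they close (so a half turn about z gives the same grasp; the last joint's range is limited). The gripper opens to 85 mm and grips with 20 to 120 N. Pads are 22 mm wide; open, the fingers measure 114 mm over their backs; the gripper's body (76 mm by 85 mm) begins 54 mm behind the grasp point. The pads swing forward as they close: fully open they stand 13 mm farther back than shut.
Start: joints at [-1.44, 0.527, 1.433, -0, 1.181, -0.178], TCP at [0.191, -0.595, 0.231] pointing down, gripper open.
Joint ranges: [-3.08, 3.08], [-0.75, 2.2], [0.22, 2.44], [-1.43, 4.57], [0, 2.65], [-2.85, 2.85]. Speed limits (rad/s): [2.79, 2.79, 3.14, 3.14, 3.14, 3.14].

INTERFACE

Orientations are given as a unit quaternion [x, y, z, w].
In Python, from station import manip gives the robot as it stands. The module is installed in compiled form; this text tells all that it offers.
- The arm moves only by the tool step_arm, never from a script. Its argument "commands" is one flat list of numbers, 6 for each row, row after row: the shift along the tool's x, y, z in m, then the turn, a rotation vector about the tool's x, y, z in degrees. A call has exactly 10 rows; each row is the pose to reach, as a shift and turn from the pose commanded when the call began, along the tool's axes at that moment; what a row does not reach only later rows make up. A row lasts 1/10 s, in which the tool goes at most 50 mm and 8.59 degrees, less where a joint would pass 70% of its speed; a pose out of reach is approached as far as the arm can. A call with a gripper value outside its range is refused whole. "jaw" is the opening in per cent of the stroke, from 0 (shut) to 100 (fully open), set as the call begins (left out, the last holds). The fingers move at their own pace and stop on an object; "grip_force" is the grip in N (left out, the last holds). Time passes only in rows, so rows that repeat a pose let the fingers close, or fill a call up. It gives the time, the measured TCP pose, the force, the opening and the grip force at its end, in the units of the state.
- manip.sense(): the state, without advancing time (a new reading comes with each control period).
- manip.snapshot(name): name is "side" or "top"; returns a dict with "pixels" (400x640x3 uint8, blue, green, red), "fx", "fy", "cx", "cy" (pixels), "k1" (the pictures are not rectified: a ray, as slopes to the right and down, at radius r is drawn at 1 + k1 r^2 times it, then the intrinsics apply), "R" (3x3) and "t" (3): a world point X has camera coordinates R X + t. Camera axes: x right, y down, z forward; pixel columns grow to the right and rows downward; lengths in m; the calibration is good to about 2 mm. A picture is of the moment at which its call begins. There is no depth.
- manip.sign_off(): hands the job in; it is judged then, once.
The state is a dict: "t": time; "q": joint angles; "qd": joint speeds; "tau": joint torques, N m; "tcp_pos": TCP position; "tool_rot": TCP orientation; "force": force on the tool from outside, world axes, zero at the start; "ft_torque": the same for the moment, N m; "finger_gap": opening from 0.0 (shut) to 1.0 (fully open); "gripper_force": force on a finger pad.
Only numpy, scipy, OpenCV 4.12 (cv2) and the standard library are available. Lean on these libraries where they do the work, as an engineer would, in place of code of your own. Each camera call takes 0.05 s, during which the arm holds its last target. There are 200 camera calls.

TASK

Take the aluminium end cap that stands on the yellow mat and try it, mouth down, over the steel pin of the gauge. If it goes all the way down until its rim sits on the grey base plate, it passes: stand it upright in the green tray; if it stops well above the plate, stand it upright in the red tray. Leave the other cap on its black mat alone.

Things in the scene. Friction and masses are not known exactly. Their poses are not given: they have to be found in the camera images.
- cap_1: One of two like aluminium end caps: upright, round, 50 mm wide, 60 mm tall, closed top, dark ring near the foot, 0.15 kg. Origin: centre of its underside (the open mouth), z up. Its bore from below is 40 mm wide, 42 mm deep if good, 15 mm if bad: not visible outside. One cap is good, one bad; it may start on either mat.
- cap_2: One of two like aluminium end caps: upright, round, 50 mm wide, 60 mm tall, closed top, dark ring near the foot, 0.15 kg. Origin: centre of its underside (the open mouth), z up. Its bore from below is 40 mm wide, 42 mm deep if good, 15 mm if bad: not visible outside. One cap is good, one bad; it starts on the mat that cap_1 is not on.
- mat_test: Yellow square mat, 80x80 mm, 3 mm thick, fixed; origin at the centre of its underside. The cap within 15 mm of its centre is the one to test. The other cap stands on a like black mat, at least 0.1 m away, that is not listed.
- gauge: Grey plate 130 (x) by 350 (y) by 8 mm, fixed; origin: centre of its underside, z up. At the origin a steel pin 20 mm wide, top at z=44. Cap on the pin: origin at z=8 if good (rim on plate), z=29 if bad (bears on the pin); up to 10 mm off centre is fine. Centres: green tray y=+115, red tray y=-115 mm, x=0; each bay 109 mm square inside, floor z=8, walls up to z=26 mm.
Things that resemble listed ones, but are neither listed nor needed, are in the scene too. What is shaped like the cap_2 but purple is not meant. What is shaped like the cap_1 but orange is not meant.

How it is judged:
On the way:
1. the cap is tried on the gauge pin: a good cap goes down until its rim is within 5 mm of the plate, a bad cap bears on the pin (its rim 16 to 26 mm above the plate) (((z of cap_1 in the frame of gauge between 0.003 and 0.013 m and horizontal distance between cap_1 and gauge below 0.02 m and contact force between cap_1 and gauge above 0.3 N) or (z of cap_2 in the frame of gauge between 0.024 and 0.034 m and horizontal distance between cap_2 and gauge below 0.02 m and contact force between cap_2 and gauge above 0.3 N))), for 0.1 s.
At the end, for the whole second after the job is handed in: The cap from the yellow mat stands upright (within 10 degrees), at rest on the floor of its tray, within 40 mm of the tray's centre along each side: green if it went fully down on the gauge, red if it was stopped. The other cap is within 30 mm of its start (((x of cap_1 in the frame of gauge between -0.04 and 0.04 m and y of cap_1 in the frame of gauge between 0.075 and 0.155 m and z of cap_1 in the frame of gauge below 0.014 m and angle between cap_1's own z axis and vertical below 0.17 rad and linear speed of cap_1 below 0.02 m/s and distance of cap_2 from where it was at the start of the episode below 0.03 m and horizontal distance between cap_2 and mat_test above 0.1 m) or (x of cap_2 in the frame of gauge between -0.04 and 0.04 m and y of cap_2 in the frame of gauge between -0.155 and -0.075 m and z of cap_2 in the frame of gauge below 0.014 m and angle between cap_2's own z axis and vertical below 0.17 rad and linear speed of cap_2 below 0.02 m/s and distance of cap_1 from where it was at the start of the episode below 0.03 m and horizontal distance between cap_1 and mat_test above 0.1 m))); the robot touches nothing.
It also fails if it takes over 48 s, if anything falls off the work surface, if the arm or the gripper's body presses on something with over 40 N, if the wrist force passes 120 N, or if a joint passes its speed limit or range.

## Working session

There is one attempt and no reset: what is moved stays moved. The work goes in short steps, Python scripts to look and compute and a tool call to move; the robot and the scene stay as the last step left them, time stands still between calls to the robot, and variables do not carry over. Pictures are saved under pics/ and viewed, at most 10 in all, crops included, and the job is handed in when it is done.

Besides the shell and the picture viewer there is one more tool, called after "Request:" as a command line: name --argument value ..., lists and objects as JSON in quotes. step_arm: Moves the arm, as the interface text tells. Its arguments: {"type":"object","properties":{"commands":{"type":"array","items":{"type":"number"}},"jaw":{"type":"number"},"grip_force":{"type":"number"}},"required":["commands"]}

```bash
mkdir -p pics; cat > h.py <<'E'
import numpy as np, cv2
from station import manip
def snap(n,f=None):
    s=manip.snapshot(n)
    if f: cv2.imwrite('pics/'+f,s['pixels'])
    return s
def ray(s,u,v):
    K=np.array([[s['fx'],0,s['cx']],[0,s['fy'],s['cy']],[0,0,1.]])
    p=cv2.undistortPoints(np.array([[[u,v]]],float),K,np.array([s['k1'],0,0,0.]))[0,0]
    R=np.array(s['R']);t=np.array(s['t'])
    return -R.T@t, R.T@np.array([p[0],p[1],1])
def onz(s,u,v,z):
    o,d=ray(s,u,v); return o+d*(z-o[2])/d[2]
def proj(s,X):
    c=np.array(s['R'])@np.array(X,float)+np.array(s['t']);x,y=c[:2]/c[2];k=1+s['k1']*(x*x+y*y)
    return s['fx']*x*k+s['cx'],s['fy']*y*k+s['cy']
E
python3 - <<'E'
from h import *
for n in('top','side'):
    s=snap(n,n+'0.png');print(n,-np.array(s['R']).T@s['t'],np.array(s['R'])[2],s['fx'],s['k1'])
m=manip.sense();print(m['t'],m['tcp_pos'],m['tool_rot'],m['force'],m['finger_gap'])
E
```

```text
top [0.29753858 0.27353347 0.88357736] [ 0.20312992  0.03179393 -0.97863547] 386.96849619509925 -0.01802610422541223
side [0.15887964 0.95838049 0.52979316] [ 0.3577034  -0.75251013 -0.55297087] 432.3532965158355 -0.06342143526748051
0.1 [ 0.19047994 -0.59457857  0.23038515] [ 9.88028861e-01  1.54265788e-01  2.16865767e-05 -1.01816244e-03] [ 0.12623112  0.27860854 -0.82177577] 0.9996215179391105
```

View pics/top0.png

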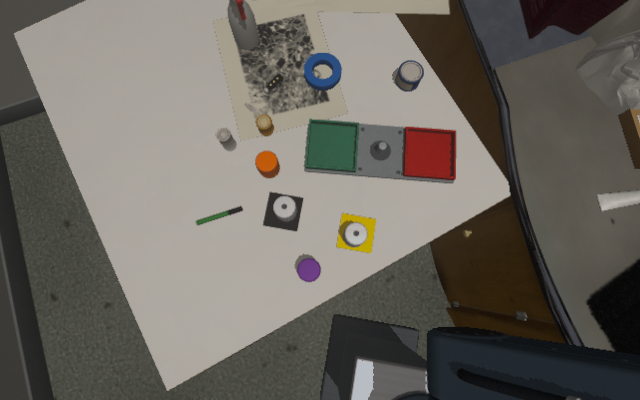

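View pics/side0.png

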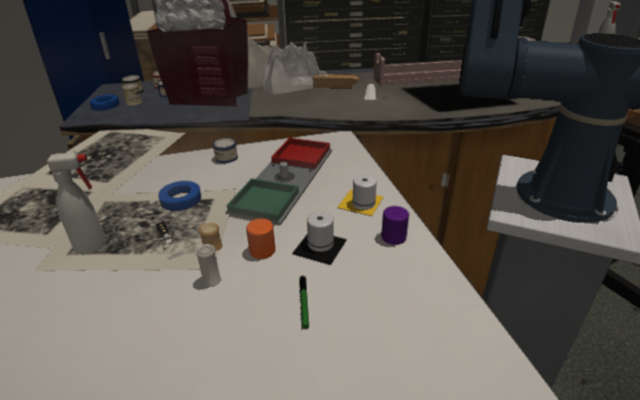

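Top view: the yellow mat with its white cap is at (356,233), the black mat with its cap at (284,208), and the gauge pin at (381,149). The green tray is at (332,146) and the red tray at (430,154). 

Things that could be mistaken for the target:
- cap on yellow mat (356,233): this is the one I want
- cap on black mat (284,208)
- orange cylinder (266,162)
- purple cylinder (308,269)
- grey jar (410,74)
- small light cylinder (224,135)

The description picks the one on the yellow mat. I'll check that in a close crop.

```bash
python3 - <<'E'
from h import *
T=snap('top');S=snap('side')
cv2.imwrite('pics/c1.png',np.hstack([cv2.resize(T['pixels'][180:290,255:395],None,fx=2.8,fy=2.8,interpolation=2),cv2.resize(S['pixels'][160:270,290:430],None,fx=2.8,fy=2.8,interpolation=2)]))
def blob(s,lo,hi,roi,z,name):
    x0,y0,x1,y1=roi
    h=cv2.cvtColor(s['pixels'],cv2.COLOR_BGR2HSV)
    m=np.zeros(h.shape[:2],np.uint8);m[y0:y1,x0:x1]=cv2.inRange(h,lo,hi)[y0:y1,x0:x1]
    c=max(cv2.findContours(m,0,2)[0],key=cv2.contourArea)
    r=cv2.minAreaRect(c);w=np.array([onz(s,*p,z)[:2] for p in cv2.boxPoints(r)])
    (u,v),rad=cv2.minEnclosingCircle(c)
    e=[np.linalg.norm(w[i]-w[i-1]) for i in range(4)]
    a=w[0]-w[1] if np.linalg.norm(w[0]-w[1])>np.linalg.norm(w[1]-w[2]) else w[1]-w[2]
    print(name,'px',np.round(r[0],1),'centre',w.mean(0).round(4),'edges',np.round(e[:2],4),'ang',round(np.degrees(np.arctan2(a[1],a[0])),1))
blob(T,(20,120,80),(35,255,255),(320,195,400,270),.003,'yellow mat')
blob(T,(0,0,0),(180,90,60),(255,180,310,240),.003,'black mat')
blob(T,(60,60,30),(95,255,255),(290,110,370,185),.026,'green')
blob(T,(0,150,60),(8,255,255),(395,110,470,190),.026,'red')
blob(T,(0,0,135),(180,50,255),(335,212,378,250),.06,'test cap top')
blob(T,(0,0,135),(180,50,255),(268,190,300,225),.06,'other cap top')
blob(T,(0,0,90),(180,60,140),(362,120,402,180),.026,'plate?')
E
```

```text
yellow mat px [356.1 232.7] centre [0.4137 0.2036] edges [0.0792 0.0787] ang 90.0
black mat px [282.9 211.3] centre [0.4328 0.3776] edges [0.0774 0.0773] ang 89.7
green px [331.9 145. ] centre [0.6036 0.2931] edges [0.1171 0.1194] ang 95.4
red px [430.3 152.7] centre [0.6259 0.0643] edges [0.1178 0.1222] ang -174.6
test cap top px [355.5 233.5] centre [0.404 0.209] edges [0.0449 0.0451] ang 100.2
other cap top px [284.  206.5] centre [0.4345 0.3705] edges [0.0462 0.0435] ang 10.9
plate? px [381.5 151.5] centre [0.6087 0.1768] edges [0.1341 0.0923] ang 7.6
```

View pics/c1.png

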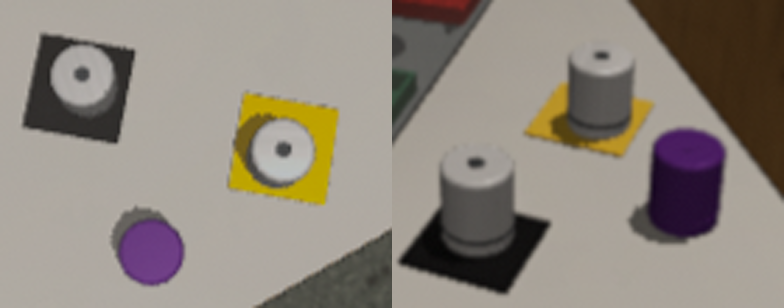

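Confirmed: in the crop the plain aluminium cap with the dark ring stands on yellow, with its top spot at about (356,233) in the full image. The purple cap and the cap on black are separate. Next I triangulate the cap and pin centres.

```bash
python3 - <<'E'
from h import *
from scipy.spatial.transform import Rotation as Ro
T=snap('top');S=snap('side')
def tri(a,b):
    o1,d1=ray(T,*a);o2,d2=ray(S,*b)
    A=np.stack([d1,-d2],1);k=np.linalg.lstsq(A,o2-o1,rcond=None)[0]
    p,q=o1+d1*k[0],o2+d2*k[1];return (p+q)/2,np.linalg.norm(p-q)
def spot(s,x0,y0,x1,y1,thr):
    g=cv2.cvtColor(s['pixels'],6)[y0:y1,x0:x1];m=cv2.moments(cv2.inRange(g,0,thr),True)
    return x0+m['m10']/m['m00'],y0+m['m01']/m['m00'],m['m00']
a=spot(T,350,228,362,239,110);b=spot(S,360,175,371,183,110);print(a,b)
print('cap spot tri',tri(a[:2],b[:2]),onz(T,*a[:2],.063),onz(S,*b[:2],.063))
for n,s,r in(('T',T,(340,130,420,170)),('S',S,(255,145,310,190))):
    x0,y0,x1,y1=r;cv2.imwrite(f'pics/p{n}.png',cv2.resize(s['pixels'][y0:y1,x0:x1],None,fx=7,fy=7,interpolation=2))
i=[cv2.resize(cv2.imread(f'pics/p{n}.png'),(560,290)) for n in 'TS'];cv2.imwrite('pics/pin.png',np.vstack(i))
G=np.array([.6148,.1787])
for z in(.008,.044):print('pin at z',z,proj(T,[*G,z]),proj(S,[*G,z]))
m=manip.sense();print(m['tcp_pos'],Ro.from_quat(m['tool_rot']).as_matrix().round(3))
E
```

```text
(356.0, 233.0, 21.0) (364.22222222222223, 179.44444444444446, 9.0)
cap spot tri (array([0.40571759, 0.20862521, 0.06326482]), np.float64(0.0020784629451143133)) [0.40473825 0.20835065 0.063     ] [0.40691622 0.20828554 0.063     ]
pin at z 0.008 (np.float64(379.85764605178343), np.float64(150.95477608906177)) (np.float64(285.59340838719413), np.float64(176.61675429054426))
pin at z 0.044 (np.float64(382.3624291979344), np.float64(145.88483709797282)) (np.float64(284.6052703895459), np.float64(163.4137043528263))
[ 0.19054243 -0.59499406  0.23098029] [[ 0.952  0.305 -0.   ]
 [ 0.305 -0.952  0.001]
 [ 0.    -0.001 -1.   ]]
```

View pics/pin.png

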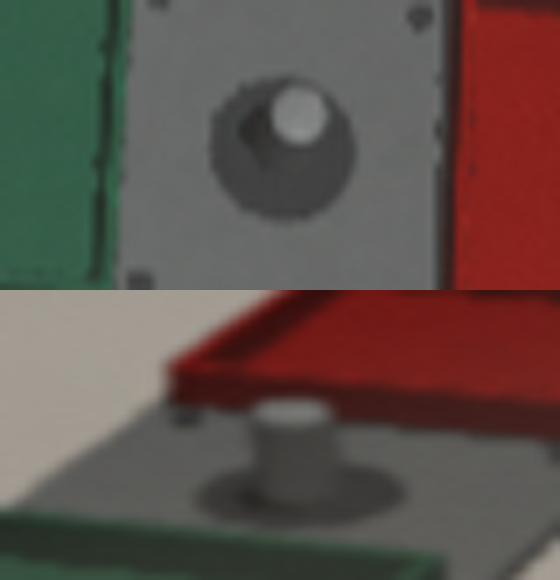

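The pin top is at top-view (382.7,145.9) and side-view (283.7,163.6). That matches the projection of the tray midpoint (0.615,0.179) to within a pixel. Now I move around the base towards the cap.

Request:
step_arm --commands '[0.02,-0.014,0,0,0,0,0.06,-0.04,0,0,0,0,0.1,-0.07,0,0,0,0,0.14,-0.097,0,0,0,0,0.18,-0.124,0,0,0,0,0.22,-0.151,0,0,0,0,0.26,-0.178,0,0,0,0,0.3,-0.205,0,0,0,0,0.34,-0.232,0,0,0,0,0.38,-0.26,0,0,0,0]' --jaw 100 --grip_force 40

```text
t: 1.3
tcp_pos: [0.4743, -0.2302, 0.2315]
tool_rot: [0.988, 0.154, 0.0, 0.0]
force: [1.2, -0.7, -0.2]
finger_gap: 0.999
gripper_force: 0.0
```

Request:
step_arm --commands '[0.02,-0.03,0,0,0,0,0.04,-0.07,0,0,0,0,0.05,-0.11,0,0,0,0,0.06,-0.15,0,0,0,0,0.06,-0.19,0,0,0,0,0.06,-0.23,0,0,0,0,0.06,-0.27,0,0,0,0,0.06,-0.31,0,0,0,0,0.06,-0.34,0,0,0,0,0.06,-0.36,0,0,0,0]'

```text
t: 2.3
tcp_pos: [0.4194, 0.1313, 0.2315]
tool_rot: [0.988, 0.155, -0.0, -0.0]
force: [0.2, 0.7, 0.2]
finger_gap: 0.998
gripper_force: 0.0
```

```bash
cat >> h.py <<'E'
from scipy.spatial.transform import Rotation as Ro
def go(X):
    m=manip.sense();R=Ro.from_quat(m['tool_rot']).as_matrix()
    print('t',round(m['t'],2),'tcp',np.round(m['tcp_pos'],4),'q',np.round(m['q'],2),'F',np.round(m['force'],1),'gap',round(m['finger_gap'],3),'gf',round(m['gripper_force'],1))
    print('toolR',R.round(3).tolist(),'shift',(R.T@(np.array(X)-m['tcp_pos'])).round(4))
E
python3 -c "
from h import *
go([.4055,.2085,.028])"
```

```text
t 2.3 tcp [0.4194 0.1313 0.2315] q [0.05 0.28 1.88 0.   0.99 1.31] F [0.2 0.7 0.2] gap 0.998 gf 0.0
toolR [[0.952, 0.307, -0.0], [0.307, -0.952, 0.0], [-0.0, -0.0, -1.0]] shift [ 0.0104 -0.0777  0.2035]
```

Request:
step_arm --commands '[0,-0.02,0,0,0,0,0,-0.05,0,0,0,0,0.01,-0.07,0.01,0,0,0,0.01,-0.075,0.03,0,0,0,0.01,-0.075,0.06,0,0,0,0.01,-0.075,0.08,0,0,0,0.01,-0.075,0.1,0,0,0,0.01,-0.075,0.11,0,0,0,0.01,-0.075,0.11,0,0,0,0.01,-0.075,0.11,0,0,0]'

```text
t: 3.3
tcp_pos: [0.4077, 0.204, 0.1217]
tool_rot: [0.988, 0.154, 0.0, -0.0]
force: [0.2, 1.3, 0.3]
finger_gap: 1.004
gripper_force: 0.0
```

```bash
python3 -c "
from h import *
go([.4055,.2085,.028])"
```

```text
t 3.3 tcp [0.4077 0.204  0.1217] q [ 0.22  0.49  1.95 -0.    0.7   1.48] F [0.2 1.3 0.3] gap 1.004 gf 0.0
toolR [[0.952, 0.305, 0.001], [0.305, -0.952, 0.0], [0.001, 0.0, -1.0]] shift [-0.0008 -0.005   0.0937]
```

Request:
step_arm --commands '[-0.001,-0.005,0.005,0,0,0,-0.001,-0.005,0.02,0,0,0,-0.001,-0.005,0.035,0,0,0,-0.001,-0.005,0.05,0,0,0,-0.001,-0.005,0.065,0,0,0,-0.001,-0.005,0.078,0,0,0,-0.001,-0.005,0.087,0,0,0,-0.001,-0.005,0.092,0,0,0,-0.001,-0.005,0.094,0,0,0,-0.001,-0.005,0.094,0,0,0]'

```text
t: 4.3
tcp_pos: [0.405, 0.2084, 0.0275]
tool_rot: [0.988, 0.154, 0.0, -0.0]
force: [0.3, -0.7, 0.0]
finger_gap: 0.999
gripper_force: 0.0
```

Request:
step_arm --commands '[0,0,0,0,0,0,0,0,0,0,0,0,0,0,0,0,0,0,0,0,0,0,0,0,0,0,0,0,0,0,0,0,0,0,0,0,0,0,0,0,0,0,0,0,0,0,0,0,0,0,0,0,0,0,0,0,0,0,0,0]' --jaw 30 --grip_force 40

```text
t: 5.3
tcp_pos: [0.405, 0.2084, 0.0278]
tool_rot: [0.988, 0.154, 0.0, -0.0]
force: [0.3, -1.1, 6.1]
finger_gap: 0.516
gripper_force: 40.4
```

```bash
python3 -c "
from h import *
go([.615,.179,.12])"
```

```text
t 5.3 tcp [0.405  0.2084 0.0278] q [ 0.23  0.69  2.   -0.    0.45  1.49] F [ 0.3 -1.1  6.1] gap 0.516 gf 40.4
toolR [[0.952, 0.305, 0.001], [0.305, -0.952, 0.0], [0.001, 0.0, -1.0]] shift [ 0.1911  0.092  -0.092 ]
```

The gap reads 44 mm where I expected 50 mm, so I'll lift and take a look.

Request:
step_arm --commands '[0,0,-0.005,0,0,0,0,0,-0.015,0,0,0,0,0,-0.03,0,0,0,0,0,-0.045,0,0,0,0,0,-0.06,0,0,0,0,0,-0.075,0,0,0,0,0,-0.085,0,0,0,0,0,-0.09,0,0,0,0,0,-0.092,0,0,0,0,0,-0.092,0,0,0]'

```text
t: 6.3
tcp_pos: [0.4046, 0.2083, 0.1193]
tool_rot: [0.988, 0.154, -0.0, 0.0]
force: [0.9, 0.5, -2.8]
finger_gap: 0.513
gripper_force: 41.0
```

```bash
python3 -c "
from h import *
go([.615,.179,.12])
T=snap('top');S=snap('side')
cv2.imwrite('pics/l1.png',np.hstack([cv2.resize(x['pixels'][y:y+150,u:u+120],None,fx=3,fy=3,interpolation=2) for x,u,y in((T,300,150),(S,300,100))]))
"
```

```text
t 6.3 tcp [0.4046 0.2083 0.1193] q [0.23 0.5  1.96 0.   0.69 1.49] F [ 0.9  0.5 -2.8] gap 0.513 gf 41.0
toolR [[0.952, 0.305, -0.0], [0.305, -0.952, -0.0], [-0.0, -0.0, -1.0]] shift [ 0.1914  0.092  -0.0008]
```

View pics/l1.png

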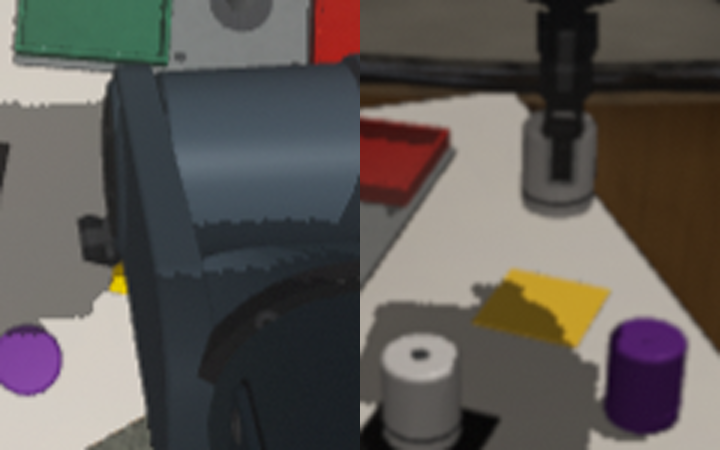

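The side view shows the cap lifted, upright and centred between the fingers at about (300+560/3 − 120, 155). The yellow mat is empty, and the cap on black is untouched. Now over to the pin.

Request:
step_arm --commands '[0.008,0.004,0,0,0,0,0.03,0.014,0,0,0,0,0.06,0.028,0,0,0,0,0.09,0.043,0,0,0,0,0.12,0.058,0,0,0,0,0.15,0.073,0,0,0,0,0.175,0.084,0,0,0,0,0.187,0.09,0,0,0,0,0.191,0.092,0,0,0,0,0.191,0.092,0,0,0,0]'

```text
t: 7.4
tcp_pos: [0.6148, 0.1785, 0.1184]
tool_rot: [0.988, 0.154, -0.001, -0.0]
force: [0.1, 0.9, -1.3]
finger_gap: 0.517
gripper_force: 41.1
```

```bash
python3 -c "
from h import *
go([.615,.179,.0568])"
```

```text
t 7.4 tcp [0.6148 0.1785 0.1184] q [0.11 0.68 1.49 0.   0.97 1.37] F [ 0.1  0.9 -1.3] gap 0.517 gf 41.1
toolR [[0.953, 0.304, -0.001], [0.304, -0.953, -0.0], [-0.001, -0.0, -1.0]] shift [ 0.0004 -0.0004  0.0616]
```

Request:
step_arm --commands '[0,0,0.005,0,0,0,0,0,0.015,0,0,0,0,0,0.025,0,0,0,0,0,0.035,0,0,0,0,0,0.044,0,0,0,0,0,0.051,0,0,0,0,0,0.056,0,0,0,0,0,0.059,0,0,0,0,0,0.06,0,0,0,0,0,0.06,0,0,0]'

```text
t: 8.4
tcp_pos: [0.6149, 0.179, 0.0594]
tool_rot: [0.988, 0.154, 0.0, 0.0]
force: [0.3, -0.4, -1.9]
finger_gap: 0.513
gripper_force: 41.1
```

Request:
step_arm --commands '[0,0,0.001,0,0,0,0,0,0.002,0,0,0,0,0,0.003,0,0,0,0,0,0.004,0,0,0,0,0,0.005,0,0,0,0,0,0.006,0,0,0,0,0,0.006,0,0,0,0,0,0.006,0,0,0,0,0,0.006,0,0,0,0,0,0.006,0,0,0]'

```text
t: 9.4
tcp_pos: [0.6148, 0.179, 0.0539]
tool_rot: [0.988, 0.154, 0.0, 0.0]
force: [-1.7, -0.2, 4.4]
finger_gap: 0.514
gripper_force: 41.5
```

Request:
step_arm --commands '[0,0,0.0005,0,0,0,0,0,0.001,0,0,0,0,0,0.0015,0,0,0,0,0,0.002,0,0,0,0,0,0.002,0,0,0,0,0,0.002,0,0,0,0,0,0.002,0,0,0,0,0,0.002,0,0,0,0,0,0.002,0,0,0,0,0,0.002,0,0,0]'

```text
t: 10.4
tcp_pos: [0.6148, 0.179, 0.0538]
tool_rot: [0.988, 0.154, 0.0, 0.0]
force: [-5.4, -1.0, 16.3]
finger_gap: 0.516
gripper_force: 42.5
```

```bash
python3 -c "
from h import *
go([.6259,.0643,.0338])
S=snap('side')
cv2.imwrite('pics/g1.png',cv2.resize(S['pixels'][100:225,210:350],None,fx=4,fy=4,interpolation=2))
c=np.array([.615,.179])
for z in(.037-.008,.008):print(z,proj(S,[*c,z]))
"
```

```text
t 10.4 tcp [0.6148 0.179  0.0538] q [ 0.11  0.77  1.52 -0.    0.85  1.37] F [-5.4 -1.  16.3] gap 0.516 gf 42.5
toolR [[0.952, 0.305, 0.001], [0.305, -0.952, -0.0], [0.001, 0.0, -1.0]] shift [-0.0245  0.1126  0.0201]
0.028999999999999998 (np.float64(284.8871918833835), np.float64(169.01756626687649))
0.008 (np.float64(285.46107499408475), np.float64(176.6592610815775))
```

View pics/g1.png

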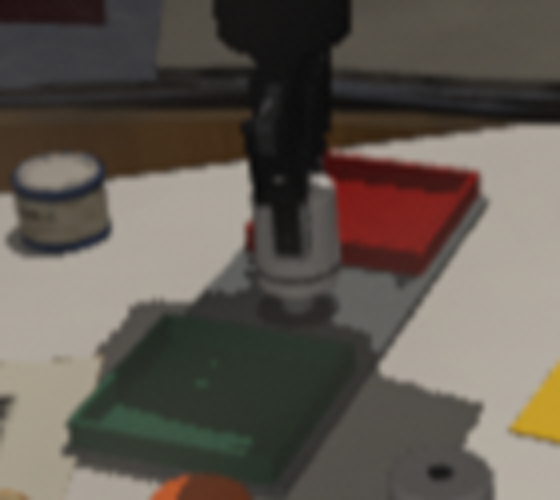

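The side view shows the cap stopped, with its rim at about (284,171) and a clear gap above the plate. TCP z is held at 0.054 (rim at z≈0.029) with 16 N on it, so the cap is bad and goes to the red tray.

Request:
step_arm --commands '[0,0,-0.005,0,0,0,0,0,-0.015,0,0,0,0,0,-0.025,0,0,0,0,0,-0.035,0,0,0,0,0,-0.045,0,0,0,0,0,-0.053,0,0,0,0,0,-0.058,0,0,0,0,0,-0.06,0,0,0,0,0,-0.06,0,0,0,0,0,-0.06,0,0,0]'

```text
t: 11.45
tcp_pos: [0.6144, 0.1789, 0.1109]
tool_rot: [0.988, 0.154, -0.0, -0.0]
force: [0.5, -0.4, -2.1]
finger_gap: 0.518
gripper_force: 41.2
```

Request:
step_arm --commands '[-0.002,0.008,0,0,0,0,-0.006,0.025,0,0,0,0,-0.011,0.045,0,0,0,0,-0.015,0.065,0,0,0,0,-0.019,0.085,0,0,0,0,-0.022,0.1,0,0,0,0,-0.024,0.109,0,0,0,0,-0.0245,0.1125,0,0,0,0,-0.0245,0.1125,0,0,0,0,-0.0245,0.1125,0,0,0,0]'

```text
t: 12.45
tcp_pos: [0.6255, 0.0649, 0.1112]
tool_rot: [0.988, 0.155, -0.0, -0.0]
force: [0.6, 0.5, -1.6]
finger_gap: 0.515
gripper_force: 41.2
```

```bash
python3 -c "
from h import *
go([.6259,.0643,.0328])"
```

```text
t 12.45 tcp [0.6255 0.0649 0.1112] q [-0.07  0.68  1.52  0.    0.94  1.19] F [ 0.6  0.5 -1.6] gap 0.515 gf 41.2
toolR [[0.952, 0.305, -0.0], [0.305, -0.952, 0.0], [-0.0, -0.0, -1.0]] shift [0.0002 0.0008 0.0784]
```

Request:
step_arm --commands '[0,0,0.005,0,0,0,0,0,0.018,0,0,0,0,0,0.032,0,0,0,0,0,0.046,0,0,0,0,0,0.058,0,0,0,0,0,0.067,0,0,0,0,0,0.073,0,0,0,0,0,0.076,0,0,0,0,0,0.078,0,0,0,0,0,0.078,0,0,0]'

```text
t: 13.45
tcp_pos: [0.6259, 0.0643, 0.0335]
tool_rot: [0.988, 0.154, 0.0, 0.0]
force: [0.3, 0.3, -1.7]
finger_gap: 0.52
gripper_force: 41.2
```

Request:
step_arm --commands '[0,0,0.0005,0,0,0,0,0,0.0005,0,0,0,0,0,0.0005,0,0,0,0,0,0.0005,0,0,0,0,0,0.0005,0,0,0,0,0,0.0005,0,0,0,0,0,0.0005,0,0,0,0,0,0.0005,0,0,0,0,0,0.0005,0,0,0,0,0,0.0005,0,0,0]'

```text
t: 14.45
tcp_pos: [0.6258, 0.0643, 0.033]
tool_rot: [0.988, 0.154, 0.0, 0.0]
force: [-0.7, 0.3, -0.2]
finger_gap: 0.518
gripper_force: 41.2
```

Just touching the floor (the load is off the wrist), so I release and lift straight up.

Request:
step_arm --commands '[0,0,0,0,0,0,0,0,0,0,0,0,0,0,0,0,0,0,0,0,0,0,0,0,0,0,0,0,0,0,0,0,0,0,0,0,0,0,0,0,0,0,0,0,0,0,0,0,0,0,0,0,0,0,0,0,0,0,0,0]' --jaw 90

```text
t: 15.45
tcp_pos: [0.6257, 0.0643, 0.0328]
tool_rot: [0.988, 0.154, 0.0, 0.0]
force: [0.4, -0.5, -0.2]
finger_gap: 0.898
gripper_force: 0.0
```

Request:
step_arm --commands '[0,0,-0.005,0,0,0,0,0,-0.015,0,0,0,0,0,-0.03,0,0,0,0,0,-0.05,0,0,0,0,0,-0.07,0,0,0,0,0,-0.09,0,0,0,0,0,-0.11,0,0,0,0,0,-0.13,0,0,0,0,0,-0.14,0,0,0,0,0,-0.14,0,0,0]'

```text
t: 16.45
tcp_pos: [0.627, 0.0643, 0.1755]
tool_rot: [0.988, 0.154, 0.002, 0.001]
force: [0.7, 0.2, -0.0]
finger_gap: 0.898
gripper_force: 0.0
```

Request:
step_arm --commands '[0,0.015,0,0,0,0,0,0.04,0,0,0,0,0,0.07,0,0,0,0,0,0.1,0,0,0,0,0,0.13,0,0,0,0,0,0.16,0,0,0,0,0,0.19,0,0,0,0,0,0.21,0,0,0,0,0,0.22,0,0,0,0,0,0.22,0,0,0]'

```text
validation failed for argument at $.co...
```

```bash
python3 -c "
from h import *
go([.6259,.0643,.0328])
T=snap('top');S=snap('side')
cv2.imwrite('pics/f1.png',np.hstack([cv2.resize(x['pixels'][y:y+150,u:u+130],None,fx=3,fy=3,interpolation=2) for x,u,y in((T,350,90),(S,250,110))]))
print(proj(T,[.6259,.0643,.068]),proj(S,[.6259,.0643,.068]))
"
```

```text
t 16.45 tcp [0.627  0.0643 0.1755] q [-0.07  0.6   1.48 -0.    1.06  1.19] F [ 0.7  0.2 -0. ] gap 0.898 gf 0.0
toolR [[0.952, 0.305, 0.005], [0.305, -0.952, -0.0], [0.005, 0.002, -1.0]] shift [-0.0017 -0.0006  0.1427]
(np.float64(435.73739449623804), np.float64(146.34745991135082)) (np.float64(301.51228496703845), np.float64(134.27960450338554))
```

View pics/f1.png

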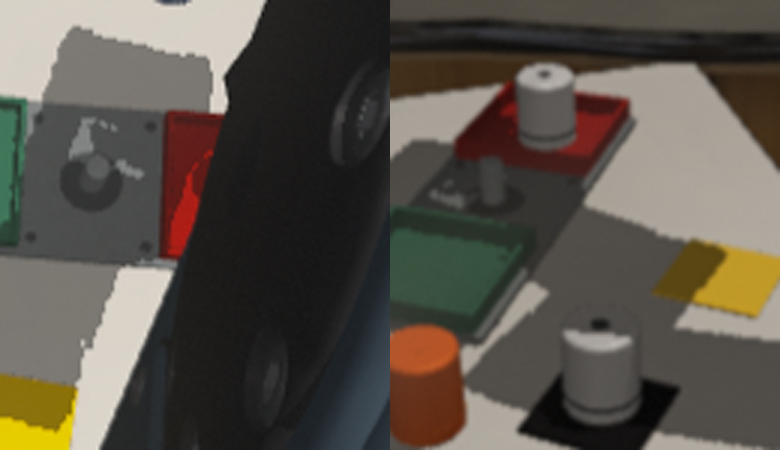

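The side view shows the cap standing upright in the red tray. Its top spot is at (301.7,134.7), against a prediction of (301.5,134.3) for the tray centre. The other cap is still on its black mat, and the gripper is 100+ mm clear.

```bash
python3 -c "
from station import manip
print(manip.sign_off())"
```

```text
the job is handed in; nothing more can be done
None
```

The cap from the yellow mat stopped about 21 mm above the plate on the gauge pin, so it failed; it now stands upright in the red tray, the other cap is still on its black mat, and the job is handed in (no verdict was returned).

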